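# Check off three passed parts

## Robot

A 6-joint arm with a two-finger parallel gripper is mounted at the origin on a cart in front of the work surface, level with it; the furniture and walls round the work are solid. World frame = base frame: x ahead of the robot, y to its left, z up, the work surface at z = 0. Lengths are in mm, angles in rad, forces in N, time in s.
With the tool pointing down it reaches from about 275 to 750 mm from the base axis. Payload 10.2 kg.
Tool frame: the origin (TCP) lies midway between the tips of the shut fingers; the grasp point (between the pads) lies ctrl.tcp_to_grasp behind it (ctrl.tcp_to_grasp is the distance from the TCP to the grasp point, in mm); z points along the fingers, x is the direction in which the jaws open and shut, and the axes are right-handed (so a half turn about z gives the same grasp; the last joint's range is limited). The gripper opens to 85 mm and grips with 20 to 120 N. Pads are 22 mm wide; open, the fingers measure 114 mm over their backs; the gripper's body (76 mm by 85 mm) begins 54 mm behind the grasp point. The pads swing forward as they close: fully open they stand 13 mm farther back than shut.
Start: joints at [1.019, 0.313, 1.498, -0, 1.331, -0.223], TCP at [169.539, 496.878, 231.294] pointing down, gripper open.
Joint ranges: [-2.94, 2.94], [-0.97, 2.17], [0.19, 2.56], [-1.23, 4.37], [0.02, 3.11], [-2.88, 2.88]. Speed limits (rad/s): [2.39, 2.39, 3.01, 3.14, 3.14, 3.14].

## Interface

Orientations are given as a unit quaternion [w, x, y, z].
In Python, from rig import ctrl gives the robot as it stands.
- The arm moves only by the tool send_rows, never from a script. Its argument "series" is a list that holds one entry, the list of rows, each a list of 5 numbers: the shift along the tool's x, y, z in m, then the turn about the tool's z in rad, then the closure, from 0 (fully open) to 1 (shut). A call has 1 to 10 rows; each row shifts and turns the commanded pose from where the row before left it, along the tool's axes as they then stand; what a row does not reach is not made up. A row lasts 1/10 s, in which the tool goes at most 50 mm and 8.59 degrees, less where a joint would pass 70% of its speed; a pose out of reach is approached as far as the arm can. A call with a gripper value outside its range is refused whole. The fingers move at their own pace and stop on an object; "force" is the grip in N (left out, the last holds). Time passes only in rows, so rows that do not move let the fingers close. It gives the time, the measured TCP pose, the force and the opening at its end, in the units of the state.
- ctrl.sense(): the state, without advancing time (a new reading comes with each control period).
- ctrl.capture(name): name is "side" or "top" or "wrist"; returns the picture (400x640x3 uint8, blue, green, red); there is no depth.
- ctrl.camera_model(name): a dict with "fovy" (degrees; the focal length in pixels is half the picture's height over the tangent of half this angle, whatever the lens; pixels are square), "cx", "cy" (the principal point, pixels), "dist" ([k1, k2, p1, p2, k3] as OpenCV has them; the pictures are not rectified), "rvec" (rotation vector, rad) and "tvec" (3), from world to camera coordinates, as OpenCV has them. Camera axes: x right, y down, z forward; pixel columns grow to the right and rows downward; lengths in mm; the calibration is good to about 2 mm. A picture is of the moment at which its call begins: read the wrist's pose just before it. camera_model takes no time and is no camera call; for the wrist camera it gives the pose at the moment of the call.
- ctrl.finish_job(): hands the job in, once; it reports no verdict.
Trained networks look in the newest picture that a camera, given by its name, has taken for a name from the list of things; names that differ only in an ending like _2 or _b are one class to them, and where a whole thing is asked for, a point or a joint stands for the part that bears it (a point fixed in the world has none). Each returns a list of dicts, best first, with "p" (0 to 1); they miss things now and then, are a little off and sometimes report something else, mostly with a low value. They report only what shows in the picture. A call takes as long as a camera call. They do not tell look-alikes from the thing itself.
- ctrl.recognise(camera, label): "box" ([left, top, right, bottom] in pixels, round what is visible of it).
The state is a dict: "time_s": time; "joints": joint angles; "dq": joint speeds; "tau": joint torques, N m; "eef_pos": TCP position; "ee_rot": TCP orientation; "force": force on the tool from outside, world axes, zero at the start; "wrist_torque": the same for the moment, N m; "grip_width": opening from 0.0 (shut) to 1.0 (fully open).
Only numpy, scipy, OpenCV 4.12 (cv2) and the standard library are available. Lean on these libraries where they do the work, as an engineer would, in place of code of your own. Each camera call takes 0.05 s, during which the arm holds its last target. There are 200 camera calls.

## Task

Each of the four check-off stands on the bench holds a sample part in its dish, with a press key in front of it that stays down once pressed. Using only the fingertips, lightly press fully down first the key of the tall sleeve, then the key of the ball nut, and last the key of the threaded boss. Leave the key of the small plain blank up, and do not lift or disturb the samples or the tools lying about.

Things in the scene. Friction and masses are not known exactly. Their poses are not given: they have to be found in the camera images.
- sleeve: sample part, loose: tall plain bored sleeve, 28 mm diameter, 66 mm tall, the tallest of the samples, off-white like the other samples; stands upright in the round dish of its own check-off stand. Origin: centre of its underside, z up.
- key_sleeve_top (a point): centre of the flat top of the round press key on the stand of the sleeve: a black sprung pad, 27 mm diameter, 10 mm tall, on a steel flange 31 mm across. Its top is 66 to 68 mm above the bench when up, 56 mm when the key is fully down and released. The pad itself gives up to 8 mm under the finger (1.2 N per mm) and springs back. z up.
- key_sleeve (a joint): how far this key's flange is pushed down (m), not counting the give of its pad: starts between 0 and 0.002, 0.012 is fully down on its collar. Moves straight down against a friction of about 1.5 N (a little more when pushed fast), has no spring, and stays where it is left.
- nut: sample part, loose: ball nut, a squat bored ball 24 mm across and 16 mm tall, the lowest of the samples, off-white like the other samples; stands upright in the round dish of its own check-off stand. Origin: centre of its underside, z up.
- key_nut_top (a point): centre of the flat top of the round press key on the stand of the nut: a black sprung pad, 27 mm diameter, 10 mm tall, on a steel flange 31 mm across. Its top is 66 to 68 mm above the bench when up, 56 mm when the key is fully down and released. The pad itself gives up to 8 mm under the finger (1.2 N per mm) and springs back. z up.
- key_nut (a joint): how far this key's flange is pushed down (m), not counting the give of its pad: starts between 0 and 0.002, 0.012 is fully down on its collar. Moves straight down against a friction of about 1.5 N (a little more when pushed fast), has no spring, and stays where it is left.
- boss: sample part, loose: threaded boss, 34 mm diameter, 40 mm tall, the widest of the samples, with rounded threads below a plain neck, off-white like the other samples; stands upright in the round dish of its own check-off stand. Origin: centre of its underside, z up.
- key_boss_top (a point): centre of the flat top of the round press key on the stand of the boss: a black sprung pad, 27 mm diameter, 10 mm tall, on a steel flange 31 mm across. Its top is 66 to 68 mm above the bench when up, 56 mm when the key is fully down and released. The pad itself gives up to 8 mm under the finger (1.2 N per mm) and springs back. z up.
- key_boss (a joint): how far this key's flange is pushed down (m), not counting the give of its pad: starts between 0 and 0.002, 0.012 is fully down on its collar. Moves straight down against a friction of about 1.5 N (a little more when pushed fast), has no spring, and stays where it is left.
- cap: sample part, loose: small plain blank without a bore, 20 mm diameter, 30 mm tall, off-white like the other samples; stands upright in the round dish of its own check-off stand. Origin: centre of its underside, z up.
- key_cap_top (a point): centre of the flat top of the round press key on the stand of the cap: a black sprung pad, 27 mm diameter, 10 mm tall, on a steel flange 31 mm across. Its top is 66 to 68 mm above the bench when up, 56 mm when the key is fully down and released. The pad itself gives up to 8 mm under the finger (1.2 N per mm) and springs back. z up.
- key_cap (a joint): how far this key's flange is pushed down (m), not counting the give of its pad: starts between 0 and 0.002, 0.012 is fully down on its collar. Moves straight down against a friction of about 1.5 N (a little more when pushed fast), has no spring, and stays where it is left.
- stand_sleeve: check-off stand of the sleeve, fixed; all four alike, in any order left to right. Aluminium base 124 x 60 x 6 mm, origin: centre of its underside; -x end towards the robot, yaw up to 0.4 rad. Grey housing 46 x 46 mm, with steel collar 42 mm high, carries the key at x = -33 mm; sample dish at x = +34 mm (48 mm across, floor 8 mm, rim 12 mm above the bench).
- stand_nut: check-off stand of the nut, fixed; all four alike, in any order left to right. Aluminium base 124 x 60 x 6 mm, origin: centre of its underside; -x end towards the robot, yaw up to 0.4 rad. Grey housing 46 x 46 mm, with steel collar 42 mm high, carries the key at x = -33 mm; sample dish at x = +34 mm (48 mm across, floor 8 mm, rim 12 mm above the bench).
- stand_boss: check-off stand of the boss, fixed; all four alike, in any order left to right. Aluminium base 124 x 60 x 6 mm, origin: centre of its underside; -x end towards the robot, yaw up to 0.4 rad. Grey housing 46 x 46 mm, with steel collar 42 mm high, carries the key at x = -33 mm; sample dish at x = +34 mm (48 mm across, floor 8 mm, rim 12 mm above the bench).
- stand_cap: check-off stand of the cap, fixed; all four alike, in any order left to right. Aluminium base 124 x 60 x 6 mm, origin: centre of its underside; -x end towards the robot, yaw up to 0.4 rad. Grey housing 46 x 46 mm, with steel collar 42 mm high, carries the key at x = -33 mm; sample dish at x = +34 mm (48 mm across, floor 8 mm, rim 12 mm above the bench).
- marker: bystander, loose: paint marker lying on the bench behind the stands, 128 mm long, 16 mm thick; origin below its middle.
- caliper: bystander, loose: caliper lying behind the stands, 236 x 75 mm, 17 mm high; origin below its middle.
- screwdriver: bystander, loose: screwdriver lying behind the stands, 210 mm long, 28 mm thick; origin below its middle.
Mind the look-alikes: they are no part of the job. Leave any green look-alike of the stand_cap alone.

How it is judged (in metres and radians):
On the way, in this order (a step that is already met when the one before it is completed fails the run):
1. the key of the sleeve is down while the other three are up (value of joint key_sleeve above 0.009 m and value of joint each of key_nut, key_boss, key_cap below 0.005 m), for 0.1 s.
2. then the key of the ball nut is down while that of the boss is up (value of joint key_nut above 0.009 m and value of joint key_boss below 0.005 m), for 0.1 s.
3. then the key of the threaded boss is down (value of joint key_boss above 0.009 m), for 0.1 s.
At the end, for the whole second after the job is handed in: the keys of the sleeve, the ball nut and the threaded boss are each down by more than 9 of their 12 mm, the key of the plain blank by less than 5 mm; the four samples stand upright (within 0.2 rad) and at rest in their dishes, within 15 mm of where they were (value of joint each of key_sleeve, key_nut, key_boss above 0.009 m and value of joint key_cap below 0.005 m and distance of each of sleeve, nut, boss, cap from where it was at the start of the episode below 0.015 m and angle between each of sleeve, nut, boss, cap's own z axis and vertical below 0.2 rad and linear speed of each of sleeve, nut, boss, cap below 0.02 m/s); the robot touches nothing.
It fails at once if the key of the plain blank is pressed (5 mm or more) (value of joint key_cap above 0.005 m).
It fails at once if a key is pressed hard (over 25 N) instead of lightly (contact force between any of the arm, the fingers and stand_sleeve above 25 N or contact force between any of the arm, the fingers and stand_nut above 25 N or contact force between any of the arm, the fingers and stand_boss above 25 N or contact force between any of the arm, the fingers and stand_cap above 25 N).
It fails at once if a sample is lifted more than 10 mm, shifted more than 15 mm or tipped (height (world z) of any of sleeve, nut, boss, cap above 0.018 m or distance of any of sleeve, nut, boss, cap from where it was at the start of the episode above 0.015 m or angle between any of sleeve, nut, boss, cap's own z axis and vertical above 0.3 rad).
It fails at once if the marker, caliper or screwdriver is moved more than 20 mm (distance of any of marker, caliper, screwdriver from where it was at the start of the episode above 0.02 m).
It also fails if it takes over 48 s, if anything falls off the work surface, if the arm or the gripper's body presses on something with over 40 N, if the wrist force passes 120 N, or if a joint passes its speed limit or range.

## Working session

There is one attempt and no reset: what is moved stays moved. The work goes in short steps, Python scripts to look and compute and a tool call to move; the robot and the scene stay as the last step left them, time stands still between calls to the robot, and variables do not carry over. Pictures are saved under pics/ and viewed, on a budget of 10 in all, crops included, one or two more only if the job needs it, and the job is handed in when it is done.

Besides the shell and the picture viewer there is one more tool, called after ">>>" by a JSON object that holds its "op" and its "data", one argument or row to a line. send_rows: Moves the arm, as the interface text tells. Its arguments: {"type":"object","properties":{"series":{"type":"array"},"force":{"type":"number"}},"required":["series"]}

```bash
mkdir -p pics; cat > h.py <<'E'
import numpy as np, cv2
from rig import ctrl
def cam(n):
    m=ctrl.camera_model(n); f=200/np.tan(np.radians(m["fovy"])/2)
    K=np.array([[f,0,m["cx"]],[0,f,m["cy"]],[0,0,1.]])
    return K,np.array(m["dist"],float),np.array(m["rvec"],float),np.array(m["tvec"],float)
def back(c,uv,z):
    K,d,r,t=c; p=cv2.undistortPoints(np.array([[uv]],float),K,d)[0,0]
    R=cv2.Rodrigues(r)[0]; o=-R.T@t; v=R.T@np.array([p[0],p[1],1]); return o+v*(z-o[2])/v[2]
def proj(c,P):
    K,d,r,t=c; return cv2.projectPoints(np.array(P,float).reshape(-1,3),r,t,K,d)[0].reshape(-1,2)
E
python3 - <<'E'
from h import *
s=ctrl.sense(); print(s["time_s"],s["eef_pos"],s["ee_rot"],s["force"],s["grip_width"])
for n in("top","side"):
    im=ctrl.capture(n); cv2.imwrite(f"pics/{n}0.png",im); c=cam(n)
    R=cv2.Rodrigues(c[2])[0]; print(n,"cam at",(-R.T@c[3]).round())
    for l in("sleeve","nut","boss","cap","key_sleeve_top"):
        for q in ctrl.recognise(n,l)[:6]:
            b=q["box"]; u=[(b[0]+b[2])/2,(b[1]+b[3])/2]
            print(n,l,round(q["p"],2),np.round(b),back(c,u,67)[:2].round() if l[0]=="k" else back(c,u,25)[:2].round())
E
```

```text
0.0 [169.37736982 496.65126482 230.72310409] [ 2.46044351e-04  8.13286746e-01  5.81862740e-01 -5.99813323e-04] [-0.53466131 -0.10285309 -0.05106617] 0.9981191808362652
top cam at [ 332.  217. 1602.]
top sleeve 0.41 [451. 208. 468. 216.] [ 524. -292.]
top nut 0.25 [339. 171. 359. 181.] [661. 129.]
top boss 0.63 [403. 209. 413. 216.] [520. -94.]
top key_sleeve_top 0.66 [459. 223. 463. 235.] [ 454. -282.]
top key_sleeve_top 0.61 [452. 228. 468. 231.] [ 454. -278.]
side cam at [  78. -820.  667.]
side sleeve 0.8 [387. 291. 398. 320.] [ 537. -282.]
side nut 0.4 [346. 256. 358. 270.] [530. -93.]
side boss 0.58 [346. 255. 358. 272.] [527. -95.]
side key_sleeve_top 0.55 [362. 299. 372. 309.] [ 455. -289.]
side key_sleeve_top 0.54 [288. 203. 322. 221.] [493. 169.]
```

```bash
python3 - <<'E'
import cv2
a=cv2.imread("pics/top0.png"); cv2.imwrite("pics/top0c.png",cv2.resize(a[130:290,240:520],(0,0),fx=2.8,fy=2.8,interpolation=3))
a=cv2.imread("pics/side0.png"); cv2.imwrite("pics/side0c.png",cv2.resize(a[150:350,200:460],(0,0),fx=3,fy=3,interpolation=3))
E
```

```text
(no output)
```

View pics/top0c.png

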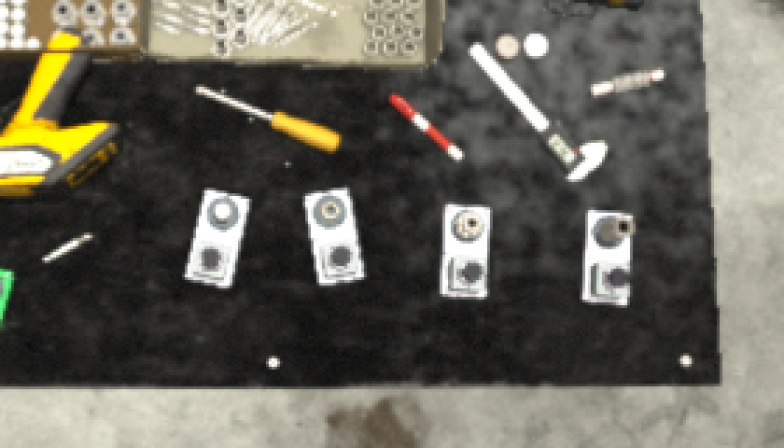

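View pics/side0c.png

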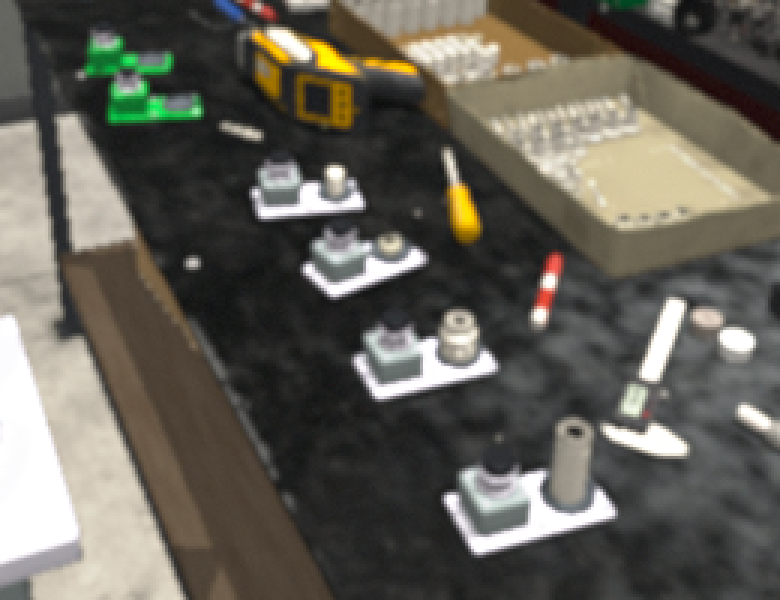

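The top view has four white-based stands. Key/dish positions in the crop, left to right:
- Small blank without a bore: (210,258)/(222,210).
- Squat bored nut: (341,256)/(329,210).
- Wide boss with a neck: (470,271)/(467,222).
- Tall sleeve leaning outward in perspective: (618,277)/(612,232).

The side view confirms this order: cap, nut, boss, then sleeve nearest the camera. The green stands at the far left are look-alikes. Next I'll compute the key positions from the base outlines.

```bash
python3 - <<'E'
from h import *
a=cv2.imread("pics/top0.png"); c=cam("top")
for n,k,dd in(("cap",(210,258),(222,212)),("nut",(341,256),(329,211)),("boss",(470,271),(467,225)),("sleeve",(618,277),(607,234))):
    f=lambda p:np.array(p)/2.8+(240,130)-.32
    m=(f(k)+f(dd))/2
    g=a.min(2).astype(int); H=np.zeros(g.shape,np.uint8); x,y=m.astype(int); H[y-28:y+28,x-18:x+18]=1
    B=((g>110)&(H>0)).astype(np.uint8); B=cv2.morphologyEx(B,cv2.MORPH_CLOSE,np.ones((3,3)))
    pts=np.argwhere(B)[:,::-1]
    W=np.array([back(c,p,6)[:2] for p in pts]).astype(np.float32)
    (cx,cy),(w,h),an=cv2.minAreaRect(W); 
    C=np.array([cx,cy]); an=np.radians(an); 
    while abs(an)>np.pi/4: an-=np.sign(an)*np.pi/2
    print(n,"base",C.round(),round(w),round(h),"yaw",round(an,2),"key",(C-33*np.array([np.cos(an),np.sin(an)])).round(),"keydirect",back(c,f(k),67)[:2].round())
E
```

```text
cap base [515. 251.] 66 129 yaw -0.22 key [483. 258.] keydirect [481. 258.]
nut base [541.  98.] 179 73 yaw 0.25 key [509.  90.] keydirect [484.  87.]
boss base [498. -89.] 66 128 yaw -0.07 key [465. -87.] keydirect [464. -83.]
sleeve base [ 515. -284.] 185 85 yaw 0.1 key [ 483. -288.] keydirect [ 456. -280.]
```

>>> {"op": "send_rows", "data": {
  "series": [
    [[0,0,0,0,1],[-0.045,0.02,0,0,1],[-0.045,0.02,0,0,1],[-0.045,0.02,0,0,1],[-0.045,0.02,0,0,1],[-0.045,0.02,0,0,1],[-0.045,0.02,0,0,1],[-0.045,0.02,0,0,1],[-0.045,0.02,0,0,1],[-0.045,0.02,0,0,1]]
  ]
}}

```text
time_s: 1.6
eef_pos: [208.6, 89.6, 232.1]
ee_rot: [0.001, 0.813, 0.582, 0.001]
force: [1.0, -0.6, 0.1]
grip_width: -0.002
```

>>> {"op": "send_rows", "data": {
  "series": [
    [[-0.03,0.039,0,0,1],[-0.03,0.039,0,0,1],[-0.03,0.039,0,0,1],[-0.03,0.039,0,0,1],[-0.03,0.039,0,0,1],[-0.03,0.039,0,0,1],[-0.03,0.039,0,0,1],[-0.03,0.039,0,0,1],[-0.03,0.039,0,0,1],[0,0,0,0,1]]
  ]
}}

```text
time_s: 2.6
eef_pos: [455.0, -281.2, 229.8]
ee_rot: [-0.001, 0.814, 0.581, -0.0]
force: [0.2, 0.9, 0.5]
grip_width: 0.0
```

```bash
cat > look.py <<'E'
from h import *
import sys
from scipy.spatial.transform import Rotation as Ro
exp=np.array([float(sys.argv[2]),float(sys.argv[3])])
s=ctrl.sense(); c=cam("wrist"); im=ctrl.capture("wrist"); cv2.imwrite(f"pics/{sys.argv[1]}.png",im)
print(s["time_s"],s["eef_pos"].round(1) if hasattr(s["eef_pos"],"round") else s["eef_pos"],s["force"])
print("expected px",proj(c,[[*exp,67]]).round(),"tcp px",proj(c,[s["eef_pos"]]).round())
for l in("key_%s_top"%sys.argv[4],sys.argv[4]):
    for q in ctrl.recognise("wrist",l)[:4]:
        b=q["box"]; u=[(b[0]+b[2])/2,(b[1]+b[3])/2]
        print(l,round(q["p"],2),np.round(b),back(c,u,66)[:2].round(1))
E
python3 look.py w1 456 -282 sleeve
```

```text
2.6 [ 455.  -281.2  229.8] [0.20689195 0.85258051 0.5426206 ]
expected px [[321. 182.]] tcp px [[321. 257.]]
key_sleeve_top 0.96 [310. 165. 334. 192.] [ 453.6 -279.3]
key_sleeve_top 0.18 [635. 136. 638. 148.] [522.5  38.4]
sleeve 0.96 [323. 206. 347. 250.] [ 514.  -284.4]
sleeve 0.42 [472. 165. 513. 196.] [ 515.7 -105.6]
```

View pics/w1.png

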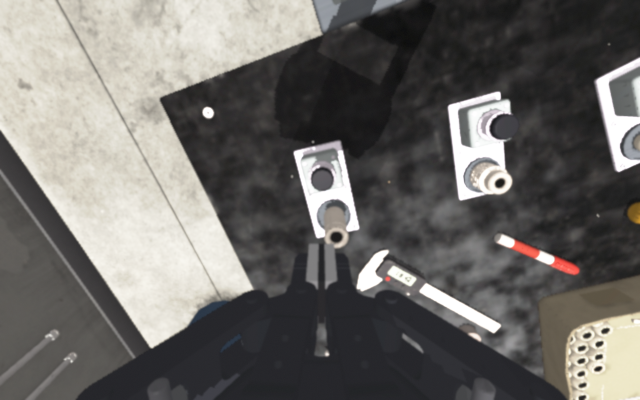

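The black key pad sits at about (321,179), which projects to (454,-280). That is within 2 mm of the TCP in xy. The tall sleeve at (337,237) is in the same stand, so I'm pressing this key.

>>> {"op": "send_rows", "data": {
  "series": [
    [[0,0,0.04,0,1],[0,0,0.04,0,1],[0,0,0.04,0,1],[0,0,0.03,0,1],[0,0,0,0,1]]
  ]
}}

```text
time_s: 3.25
eef_pos: [451.9, -275.1, 79.6]
ee_rot: [-0.003, 0.813, 0.582, -0.001]
force: [0.1, -0.0, 0.5]
grip_width: 0.001
```

>>> {"op": "send_rows", "data": {
  "series": [
    [[0,0,0.003,0,1],[0,0,0.003,0,1],[0,0,0.003,0,1],[0,0,0.003,0,1],[0,0,0.003,0,1],[0,0,0.003,0,1],[0,0,0.003,0,1],[0,0,0.003,0,1],[0,0,0.003,0,1],[0,0,0,0,1]]
  ]
}}

```text
time_s: 4.25
eef_pos: [453.6, -277.4, 54.6]
ee_rot: [-0.0, 0.813, 0.582, -0.0]
force: [0.6, 0.8, 1.9]
grip_width: 0.001
```

>>> {"op": "send_rows", "data": {
  "series": [
    [[0,0,0.002,0,1],[0,0,0.001,0,1],[0,0,0,0,1],[0,0,0,0,1],[0,0,0,0,1]]
  ]
}}

```text
time_s: 4.75
eef_pos: [453.6, -277.5, 52.0]
ee_rot: [0.0, 0.813, 0.582, 0.0]
force: [-0.6, 0.6, 4.2]
grip_width: 0.0
```

Force rose to about 4.2 N at 52 mm, so the flange is on its collar. I'll lift and go to the nut stand.

>>> {"op": "send_rows", "data": {
  "series": [
    [[0,0,-0.04,0,1],[0,0,-0.04,0,1],[0,0,-0.04,0,1],[0,0,-0.03,0,1],[0,0,0,0,1]]
  ]
}}

```text
time_s: 5.25
eef_pos: [454.7, -278.4, 205.6]
ee_rot: [0.003, 0.813, 0.582, 0.001]
force: [-0.4, 0.4, 0.7]
grip_width: -0.001
```

>>> {"op": "send_rows", "data": {
  "series": [
    [[0.044,-0.011,0,0,1],[0.044,-0.011,0,0,1],[0.044,-0.011,0,0,1],[0.044,-0.011,0,0,1],[0.044,-0.011,0,0,1],[0.044,-0.011,0,0,1],[0.044,-0.011,0,0,1],[0.044,-0.011,0,0,1],[0,0,0,0,1],[0,0,0,0,1]]
  ]
}}

```text
time_s: 6.25
eef_pos: [483.5, 84.8, 200.8]
ee_rot: [-0.001, 0.813, 0.583, -0.001]
force: [0.5, -1.0, 0.1]
grip_width: 0.002
```

```bash
python3 look.py w2 484 87 nut
```

```text
6.25 [483.5  84.8 200.8] [ 0.4850174  -0.98372364  0.06095439]
expected px [[323. 188.]] tcp px [[321. 257.]]
key_nut_top 0.89 [313. 173. 339. 197.] [482.1  90.6]
nut 0.83 [342. 214. 358. 235.] [530.4 100.7]
```

View pics/w2.png

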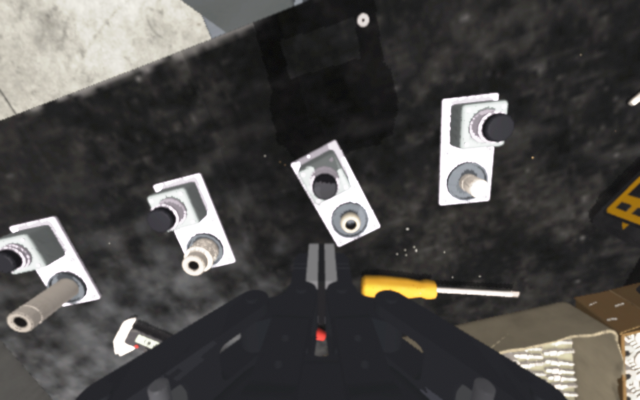

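The nut's key pad is at (325,185), about (482,90). The squat bored nut at (350,222) is in the same stand, and the boreless blank is separate at (472,184). I'll correct by 5 mm and press.

>>> {"op": "send_rows", "data": {
  "series": [
    [[0.004,-0.003,0,0,1],[0,0,0.04,0,1],[0,0,0.04,0,1],[0,0,0.03,0,1],[0,0,0.011,0,1],[0,0,0,0,1],[0,0,0,0,1]]
  ]
}}

```text
time_s: 7.1
eef_pos: [483.3, 88.7, 82.2]
ee_rot: [0.001, 0.813, 0.582, 0.001]
force: [-0.5, -1.0, -0.0]
grip_width: -0.003
```

>>> {"op": "send_rows", "data": {
  "series": [
    [[0,0,0.003,0,1],[0,0,0.003,0,1],[0,0,0.003,0,1],[0,0,0.003,0,1],[0,0,0.003,0,1],[0,0,0.003,0,1],[0,0,0.003,0,1],[0,0,0.003,0,1],[0,0,0.002,0,1],[0,0,0,0,1]]
  ]
}}

```text
time_s: 8.1
eef_pos: [482.4, 88.9, 54.7]
ee_rot: [-0.0, 0.813, 0.582, -0.0]
force: [-0.4, 0.3, 1.8]
grip_width: 0.003
```

>>> {"op": "send_rows", "data": {
  "series": [
    [[0,0,0.002,0,1],[0,0,0,0,1],[0,0,0,0,1],[0,0,0,0,1]]
  ]
}}

```text
time_s: 8.5
eef_pos: [482.5, 88.9, 53.0]
ee_rot: [0.0, 0.813, 0.582, 0.0]
force: [-1.2, 0.7, 4.3]
grip_width: 0.0
```

>>> {"op": "send_rows", "data": {
  "series": [
    [[0,0,-0.04,0,1],[0,0,-0.04,0,1],[0,0,-0.04,0,1],[0,0,-0.03,0,1],[-0.043,0.01,0,0,1],[-0.043,0.01,0,0,1],[-0.043,0.01,0,0,1],[-0.042,0.009,0,0,1],[0,0,0,0,1],[0,0,0,0,1]]
  ]
}}

```text
time_s: 9.5
eef_pos: [463.9, -86.0, 202.6]
ee_rot: [-0.0, 0.814, 0.581, -0.0]
force: [-0.2, -0.2, 0.9]
grip_width: -0.005
```

```bash
python3 look.py w3 464 -85 boss
```

```text
9.5 [463.9 -86.  202.6] [-0.23241756 -0.15180606  0.86061383]
expected px [[322. 187.]] tcp px [[321. 257.]]
key_boss_top 0.9 [308. 171. 338. 197.] [461.3 -83.1]
boss 0.73 [325. 213. 350. 247.] [513.6 -84.6]
```

View pics/w3.png

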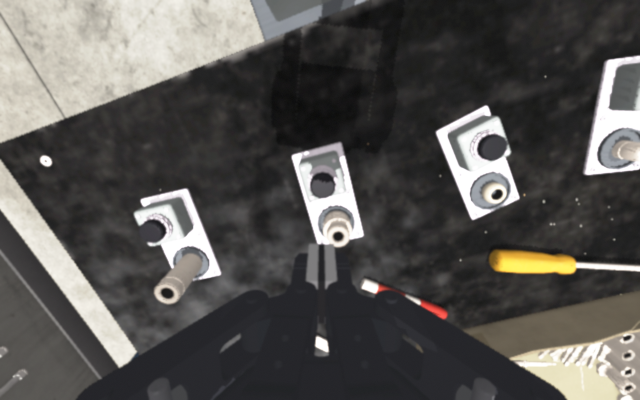

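The boss's key pad is at (322,185), about (462,-84), and the wide necked boss at (338,228) is in the same stand. The TCP is within 2–3 mm, so I'm pressing.

>>> {"op": "send_rows", "data": {
  "series": [
    [[0.001,-0.002,0,0,1],[0,0,0.04,0,1],[0,0,0.04,0,1],[0,0,0.03,0,1],[0,0,0.011,0,1],[0,0,0,0,1],[0,0,0,0,1]]
  ]
}}

```text
time_s: 10.35
eef_pos: [463.3, -84.0, 83.2]
ee_rot: [0.001, 0.813, 0.582, 0.001]
force: [-0.1, 0.6, -0.2]
grip_width: 0.002
```

>>> {"op": "send_rows", "data": {
  "series": [
    [[0,0,0.003,0,1],[0,0,0.003,0,1],[0,0,0.003,0,1],[0,0,0.003,0,1],[0,0,0.003,0,1],[0,0,0.003,0,1],[0,0,0.003,0,1],[0,0,0.003,0,1],[0,0,0.003,0,1],[0,0,0,0,1]]
  ]
}}

```text
time_s: 11.35
eef_pos: [462.6, -84.0, 54.6]
ee_rot: [-0.0, 0.813, 0.582, -0.0]
force: [-0.9, -0.5, 1.6]
grip_width: -0.001
```

>>> {"op": "send_rows", "data": {
  "series": [
    [[0,0,0.002,0,1],[0,0,0,0,1],[0,0,0,0,1],[0,0,0,0,1]]
  ]
}}

```text
time_s: 11.75
eef_pos: [462.6, -84.0, 53.0]
ee_rot: [0.0, 0.813, 0.582, 0.0]
force: [-0.7, -0.4, 3.4]
grip_width: 0.001
```

>>> {"op": "send_rows", "data": {
  "series": [
    [[0,0,-0.04,0,1],[0,0,-0.04,0,1],[0,0,-0.04,0,1],[0,0,-0.04,0,1],[0,-0.04,0,0,1],[0,-0.04,0,0,1],[0,-0.04,0,0,1],[0,0,0,0,1],[0,0,0,0,1],[0,0,0,0,1]]
  ]
}}

```text
time_s: 12.75
eef_pos: [349.7, -45.5, 213.0]
ee_rot: [0.0, 0.813, 0.582, 0.0]
force: [-0.6, -0.4, -0.9]
grip_width: 0.004
```

```bash
python3 - <<'E'
from h import *
s=ctrl.sense(); print(s["time_s"],s["eef_pos"],s["force"])
b=ctrl.capture("side"); a=cv2.imread("pics/side0.png")
f=lambda i:cv2.resize(i[190:345,270:420],(0,0),fx=2.6,fy=2.6,interpolation=3)
cv2.imwrite("pics/cmp.png",np.hstack([f(a),f(b)]))
E
```

```text
12.75 [349.65589823 -45.54789421 212.96292651] [-0.63912744 -0.37100739 -0.93388822]
```

View pics/cmp.png

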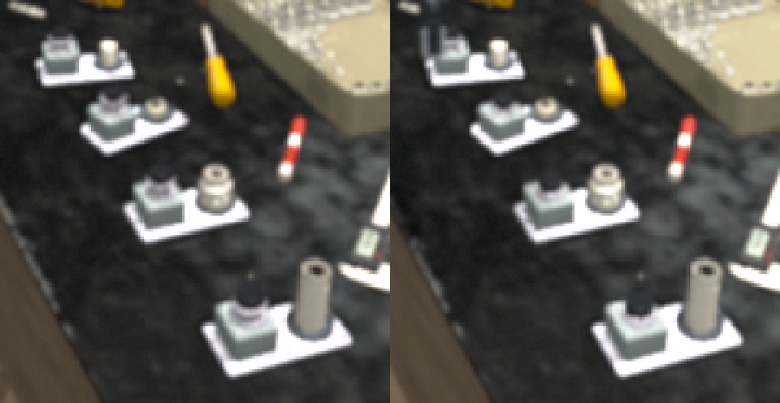

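The before/after comparison shows the nut, boss and sleeve keys visibly lower (right half, at about (500,110), (548,188) and (640,300)). The samples and tools have not moved, and the arm is clear. I'm handing in.

```bash
python3 -c "
from rig import ctrl; print(ctrl.finish_job())"
```

```text
the job is handed in; nothing more can be done
None
```

I pressed the keys of the sleeve, the ball nut and the threaded boss, in that order, using the shut fingertips, and handed the job in at about 13 s. The hand-in reports no verdict.

- **Presses:** each press ended with the fingertips 52–53 mm above the bench. The force readings there were 4.2, 4.3 and 3.4 N (sensor noise about 1 N). That is well above the 1.5 N key friction and far below the 25 N limit, so I take each key to be fully down.
- **Last picture:** in the before/after side view, those three keys stand lower than before. The samples, marker and screwdriver look unmoved, as does the part of the caliper in view. The arm was clear, with its tip at 213 mm.
- **Key of the plain blank:** I never approached it. In the last picture the gripper partly hid it, so I did not see directly that it was still up.
- **What disagreed:** the early key positions worked out from the nut and sleeve base outlines were spoiled by clutter. I used the positions measured straight from the keys instead, and the wrist camera agreed with those to within about 4 mm.

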